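# Run a fingertip along the keys of a prototype panel

## Robot

A 6-joint arm with a two-finger parallel gripper is mounted at the origin on the work surface. World frame = base frame: x ahead of the robot, y to its left, z up, the work surface at z = 0. Lengths are in m, angles in rad, forces in N, time in s.
With the tool pointing down it reaches from about 0.425 to 0.95 m from the base axis. Payload 14.7 kg.
Tool frame: the origin (TCP) lies between the finger pads; the fingertips stand 19 mm ahead of it and the grasp point (between the pads) is the TCP (ctrl.nose_length is the distance from the TCP to the fingertips, in m); y points along the fingers, x is the direction in which the jaws open and shut, and the axes are right-handed (so a half turn about y gives the same grasp; the last joint's range is limited). The gripper opens to 85 mm and grips with 20 to 120 N. Pads are 22 mm wide; open, the fingers measure 114 mm over their backs; the gripper's body (76 mm by 85 mm) begins 54 mm behind the grasp point. The pads swing forward as they close: fully open they stand 13 mm farther back than shut.
Start: joints at [1.134, 0.48, 1.596, -0, 1.065, -0.047], TCP at [0.247, 0.601, 0.25] pointing down, gripper open.
Joint ranges: [-2.75, 2.75], [-0.82, 2.05], [0.23, 2.67], [-1.56, 4.7], [0.09, 2.69], [-2.92, 2.92]. Speed limits (rad/s): [1.89, 1.89, 2.39, 3.01, 3.01, 3.01].

## Interface

Orientations are given as a rotation vector (axis times angle).
In Python, from station import readout, eyes, workorder, ctrl gives the robot as it stands. The module is installed in compiled form; this text tells all that it offers.
- The arm moves only by the tool play_rows, never from a script. Its argument "motion" is one flat list of numbers, 4 for each row, row after row: the shift along the tool's x, y, z in m, then the turn about the tool's y in rad. In form: [x, y, z, spin, x, y, z, spin, ...]. A call has 1 to 20 rows; each row is the pose to reach, as a shift and turn from the pose commanded when the call began, along the tool's axes at that moment; what a row does not reach only later rows make up. A row lasts 1/10 s, in which the tool goes at most 50 mm and 8.59 degrees, less where a joint would pass 70% of its speed; a pose out of reach is approached as far as the arm can. A call with a gripper value outside its range is refused whole. "gripper" is the opening, from 0 (shut) to 1 (fully open), set as the call begins (left out, the last holds). The fingers move at their own pace and stop on an object; the grip force is fixed at half the most. Time passes only in rows, so rows that repeat a pose let the fingers close. It gives the time, the measured TCP pose, the force and the opening at its end, in the units of the state.
- readout.get_state(): the state, without advancing time (a new reading comes with each control period).
- eyes.get_image(name): name is "scene" or "top" or "wrist"; returns the picture (480x640x3 uint8, blue, green, red); there is no depth.
- eyes.camera_params(name): a dict with "intrinsics" (3x3 intrinsics, pixels), "R" (3x3) and "t" (3): a world point X has camera coordinates R X + t. Camera axes: x right, y down, z forward; pixel columns grow to the right and rows downward; lengths in m; the calibration is good to about 2 mm. The wrist camera is an equidistant fisheye: a pixel r from the principal point sees the ray r / f radians off the axis. A picture is of the moment at which its call begins: read the wrist's pose just before it. camera_params takes no time and is no camera call; for the wrist camera it gives the pose at the moment of the call.
- workorder.job_done(): hands the job in, once; it reports no verdict.
The state is a dict: "time_s": time; "joints": joint angles; "qd": joint speeds; "joint_torque": joint torques, N m; "position": TCP position; "tcp_rot": TCP orientation; "force": force on the tool from outside, world axes, zero at the start; "ft_torque": the same for the moment, N m; "grip_width": finger opening in m.
Only numpy, scipy, OpenCV 4.12 (cv2) and the standard library are available. Lean on these libraries where they do the work, as an engineer would, in place of code of your own. Each camera call takes 0.05 s, during which the arm holds its last target.

## Task

Test the curved row of five keys on the prototype control panel: go along the row with your fingertips from the small round button to the long bar key, pressing each key down a few millimetres in turn, and finish still holding the bar key down with all the others up. Press gently, pick nothing up, do not shove the panel, and leave the dial and the loose things on the panel and bench alone.

Things in the scene. Friction and masses are not known exactly. Their poses are not given: they have to be found in the camera images.
- panel: Prototype control panel: grey box with an aluminium face, 170 (x) by 240 (y) by 45 mm high, about 1.8 kg, standing loose on rubber feet, at any yaw. Origin: centre of its underside, z up. Its face (45 mm up) carries a curved row (arc of radius 105 mm, keys 40 mm apart) of five sprung black keys, small round one at the +y end, long bar at the -y end, the arc bulging to the panel's +x. Each key's top stands 12 mm proud of the face (57 mm above the bench).
- key1_top (a point): Middle of the top of key 1 (small round button, the first of the row): a dome 20 mm across; z up. It moves down with the key.
- key1 (a joint): How far key 1 is pressed down, m: 0 up, 0.010 bottomed. Spring of 0.6 N per mm, comes back up when released; it responds from 0.0015 on.
- key2_top (a point): Middle of the top of key 2 (round button): a dome 28 mm across; z up. It moves down with the key.
- key2 (a joint): How far key 2 is pressed down, m: 0 up, 0.010 bottomed. Spring of 0.6 N per mm, comes back up when released; it responds from 0.0015 on.
- key3_top (a point): Middle of the top of key 3 (round button): a dome 28 mm across; z up. It moves down with the key.
- key3 (a joint): How far key 3 is pressed down, m: 0 up, 0.010 bottomed. Spring of 0.6 N per mm, comes back up when released; it responds from 0.0015 on.
- key4_top (a point): Middle of the top of key 4 (round button): a dome 28 mm across; z up. It moves down with the key.
- key4 (a joint): How far key 4 is pressed down, m: 0 up, 0.010 bottomed. Spring of 0.6 N per mm, comes back up when released; it responds from 0.0015 on.
- key5_top (a point): Middle of the top of key 5 (long bar-shaped key, the last of the row): a round-topped bar, 60 mm long and 28 mm wide, long axis along the radius of the arc; z up. It moves down with the key.
- key5 (a joint): How far key 5 is pressed down, m: 0 up, 0.010 bottomed. Spring of 0.6 N per mm, comes back up when released; it responds from 0.0015 on.
- dial: Round black dial, 44 mm across, 24 mm high, fixed on the panel's face inside the curve of the row; origin: centre of its underside. Not to be touched.
- cap: Loose aluminium knob cap 24 mm across, 18 mm high, on the panel's face; origin: centre of its underside. To be left alone.
- spacer: Loose brass spacer 18 mm across, 24 mm high, upright on the panel's face; origin: centre of its underside. To be left alone.
- collar: Loose steel ring 24 mm across, 12 mm high, on the panel's face; origin: centre of its underside. To be left alone.
- block: Wooden block, 50 mm cube, on the bench; origin: centre of its underside. To be left alone.
- driver: Red-handled screwdriver 200 mm long, 26 mm thick, lying on the bench along its x axis; origin: under the middle of its length. To be left alone.
- cup: White cup 72 mm across, 85 mm high, on the bench; origin: centre of its underside. To be left alone.
- meter: Hand meter 130 by 75 by 40 mm, lying on the bench; origin: centre of its underside. To be left alone.

How it is judged:
By the outcome, as a careful person would: the job done as asked, in the order asked, and still so for the second after the job is handed in, while the arm keeps its last pose, push and grip.
It also fails if it takes over 40 s, if anything falls off the work surface, if the arm or the gripper's body presses on something with over 40 N, if the wrist force passes 120 N, or if a joint passes its speed limit or range.

## Working session

There is one attempt and no reset: what is moved stays moved. The work goes in short steps, Python scripts to look and compute and a tool call to move; the robot and the scene stay as the last step left them, time stands still between calls to the robot, and variables do not carry over. Pictures are saved under pics/ and viewed, and the job is handed in when it is done.

Besides the shell and the picture viewer there is one more tool, called after "Call:" by a JSON object that holds its "op" and its "data". play_rows: Moves the arm, as the interface text tells. Its arguments: {"type":"object","properties":{"motion":{"type":"array"},"gripper":{"type":"number"}},"required":["motion"]}

```bash
mkdir -p pics; python3 - <<'E'
from station import readout, eyes, ctrl
import cv2,numpy as np
s=readout.get_state();print(s);print(ctrl.nose_length)
for n in("top","scene"):
    im=eyes.get_image(n);cv2.imwrite(f"pics/{n}0.png",im);p=eyes.camera_params(n);print(n,p)
E
```

```text
{'time_s': 0.0, 'joints': array([ 1.13437959e+00,  4.80804881e-01,  1.59689152e+00,  1.23466674e-05,
        1.06505595e+00, -4.66092644e-02]), 'qd': array([ 1.20677867e-04,  6.27775554e-04,  3.37472349e-04,  4.10800767e-06,
       -1.14486027e-03,  8.17254254e-04]), 'joint_torque': array([ 4.60995507e-03, -9.50658631e+01, -4.30173826e+01,  1.42194704e-04,
        1.18643997e-02,  1.97646409e-05]), 'position': array([0.24682692, 0.60089732, 0.24968327]), 'tcp_rot': array([-1.36937352, -0.91669813,  0.91834269]), 'force': array([-0.40430455,  0.22597184, -0.54148652]), 'ft_torque': array([ 0.02893289, -0.01896761, -0.0207261 ]), 'grip_width': 0.08504699220434624}
0.019
top {'intrinsics': array([[465.87134512,   0.        , 322.64880826],
       [  0.        , 465.87134512, 238.99265765],
       [  0.        ,   0.        ,   1.        ]]), 'R': array([[ 0.00882807, -0.99992433, -0.00856688],
       [-0.98152163, -0.0070273 , -0.19122213],
       [ 0.19114746,  0.0100967 , -0.9815094 ]]), 't': array([-0.01914568,  0.53658352,  0.8708976 ])}
scene {'intrinsics': array([[554.22177248,   0.        , 320.74669653],
       [  0.        , 554.22177248, 232.92225112],
       [  0.        ,   0.        ,   1.        ]]), 'R': array([[-8.17928888e-01,  5.75319083e-01,  5.36054361e-04],
       [ 3.33765843e-01,  4.75272106e-01, -8.14074190e-01],
       [-4.68607189e-01, -6.65675880e-01, -5.80760644e-01]]), 't': array([ 0.43760331, -0.11333527,  1.73708953])}
```

View pics/top0.png

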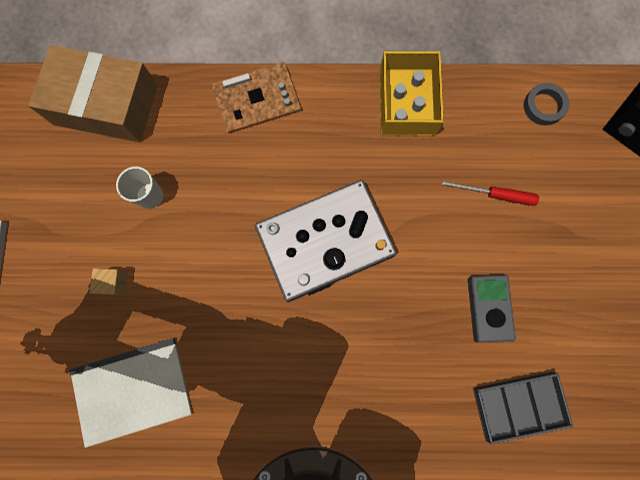

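View pics/scene0.png

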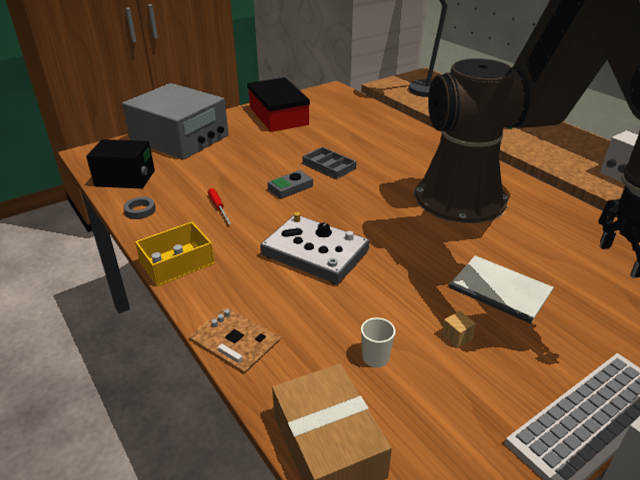

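```bash
cat > h.py <<'E'
import numpy as np,cv2
from station import eyes
def ray(p,uv,z):
    K=p["intrinsics"];R=p["R"];t=p["t"]
    d=R.T@np.linalg.solve(K,np.array([uv[0],uv[1],1.]));c=-R.T@t
    return c+d*(z-c[2])/d[2]
def proj(p,X):
    q=p["intrinsics"]@(p["R"]@np.asarray(X)+p["t"]);return q[:2]/q[2]
E
python3 - <<'E'
from h import *
for n,(x0,y0,x1,y1) in {"top":(240,170,410,310),"scene":(250,200,380,290)}.items():
    im=cv2.imread(f"pics/{n}0.png");p=eyes.camera_params(n)
    c=im[y0:y1,x0:x1]; cv2.imwrite(f"pics/{n}0c.png",cv2.resize(c,None,fx=4.5,fy=4.5*(.95),interpolation=cv2.INTER_CUBIC)[:600,:800])
    m=(im.max(2)<50).astype(np.uint8);mm=np.zeros_like(m);mm[y0:y1,x0:x1]=m[y0:y1,x0:x1]
    k,l,st,ce=cv2.connectedComponentsWithStats(mm)
    for i in range(1,k):
        if st[i,4]>15: print(n,ce[i].round(1),st[i],ray(p,ce[i],.054).round(4))
E
```

```text
top [358.1 223.9] [349 211  19  27 321] [ 0.5674 -0.085   0.054 ]
top [338.4 220.6] [333 215  12  12 116] [ 0.5738 -0.046   0.054 ]
top [318.8 224.7] [313 219  13  12 121] [ 0.5652 -0.007   0.054 ]
top [302.2 235.7] [296 230  13  12 121] [0.5427 0.0256 0.054 ]
top [290.9 251.9] [287 248   9   9  65] [0.5099 0.0473 0.054 ]
top [333.8 258.4] [324 248  21  22 338] [ 0.4977 -0.0371  0.054 ]
top [346.2 276. ] [339 273  15   7  16] [ 0.4633 -0.0614  0.054 ]
top [320.1 288.2] [306 280  32  15  84] [ 0.4391 -0.0108  0.054 ]
scene [323.3 230.4] [316 223  16  14 155] [ 0.5016 -0.0358  0.054 ]
scene [291.3 232.1] [282 229  20   7 109] [ 0.5763 -0.0786  0.054 ]
scene [297.7 240. ] [294 237   9   7  45] [ 0.5819 -0.0387  0.054 ]
scene [308.8 246.1] [305 243   9   7  48] [5.732e-01 4.000e-04 5.400e-02]
scene [311.4 264. ] [261 242 108  42 937] [0.6095 0.0654 0.054 ]
scene [322.9 249.4] [319 246   9   7  47] [0.5515 0.0328 0.054 ]
scene [338.4 248.8] [336 247   6   5  27] [0.5171 0.0537 0.054 ]
```

View pics/top0c.png

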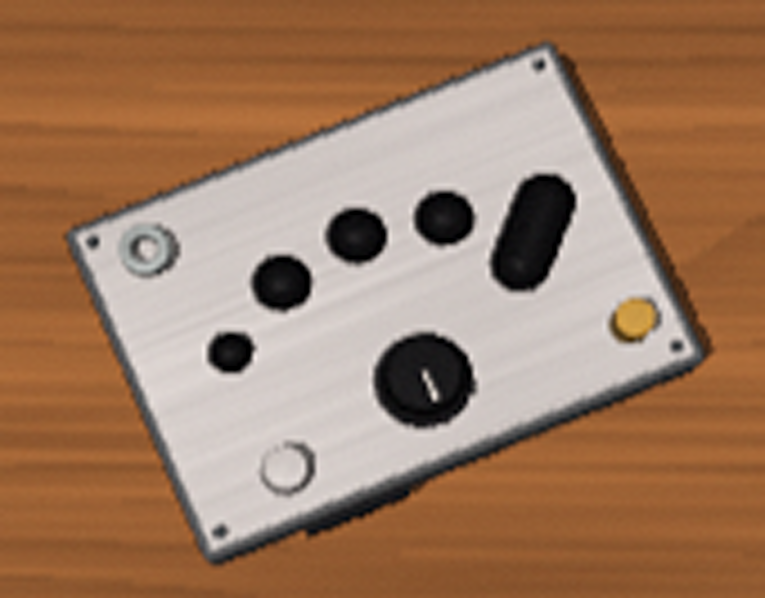

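View pics/scene0c.png

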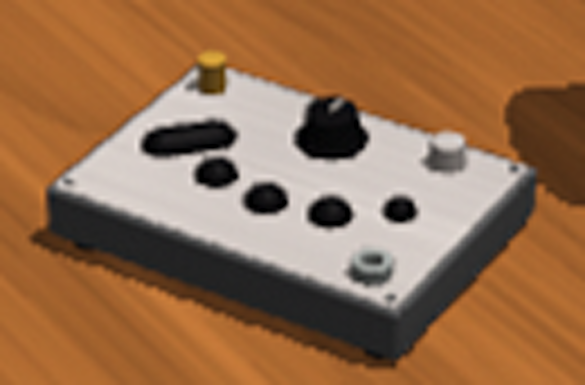

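```bash
cat > tgt.py <<'E'
from h import *
from scipy.optimize import least_squares
p=eyes.camera_params("top")
uv=[(290.9,251.9),(302.2,235.7),(318.8,224.7),(338.4,220.6),(358.1,223.9)]
P=np.array([ray(p,u,.052)[:2] for u in uv])
a=2*np.arcsin(20/105)
def model(v,a=a):
    th=v[2]+(2-np.arange(5))*a
    return v[:2]+.105*np.c_[np.cos(th),np.sin(th)]
r=least_squares(lambda v:(model(v)-P).ravel(),[.46,-.05,.4])
T=model(r.x)
E
python3 - <<'E'
from tgt import *
from scipy.spatial.transform import Rotation as Ro
from station import readout
print(r.x,np.rad2deg(r.x[2]));print(P.round(4));print(T.round(4),(T-P).round(4))
s=readout.get_state();R=Ro.from_rotvec(s["tcp_rot"]).as_matrix();print(R.round(4))
for t in T: print((R.T@(np.r_[t,.12]-s["position"])).round(4))
E
```

```text
[ 0.46946407 -0.04891297  0.4099352 ] 23.48755670313935
[[ 0.5103  0.0475]
 [ 0.543   0.0258]
 [ 0.5656 -0.0069]
 [ 0.5743 -0.0459]
 [ 0.5678 -0.0852]]
[[ 0.5098  0.048 ]
 [ 0.5431  0.0259]
 [ 0.5658 -0.0071]
 [ 0.5744 -0.0461]
 [ 0.5679 -0.0856]] [[-0.0005  0.0006]
 [ 0.0001  0.0002]
 [ 0.0002 -0.0001]
 [ 0.0002 -0.0002]
 [ 0.0001 -0.0004]]
[[ 3.80e-01 -4.00e-04 -9.25e-01]
 [ 9.25e-01 -1.00e-03  3.80e-01]
 [-1.10e-03 -1.00e+00  0.00e+00]]
[-0.4114  0.1302 -0.4533]
[-0.4192  0.1302 -0.4926]
[-0.4411  0.1302 -0.526 ]
[-0.4739  0.1302 -0.5489]
[-0.5129  0.1303 -0.5578]
```

Call:
{"op": "play_rows", "data": {"motion": [-0.411,0,-0.453,0,-0.411,0,-0.453,0,-0.411,0,-0.453,0,-0.411,0,-0.453,0,-0.411,0,-0.453,0,-0.411,0,-0.453,0,-0.411,0,-0.453,0,-0.411,0,-0.453,0,-0.411,0,-0.453,0,-0.411,0,-0.453,0,-0.411,0,-0.453,0,-0.411,0,-0.453,0,-0.411,0,-0.453,0,-0.411,0,-0.453,0,-0.411,0.05,-0.453,0,-0.411,0.1,-0.453,0,-0.411,0.12,-0.453,0,-0.411,0.12,-0.453,0,-0.411,0.12,-0.453,0], "gripper": 0}}

```text
time_s: 2.0
position: [0.5096, 0.0499, 0.1307]
tcp_rot: [-1.368, -0.918, 0.919]
force: [-0.2, -0.1, 0.7]
grip_width: -0.0003
```

```bash
cat > w.py <<'E'
from tgt import *
from scipy.spatial.transform import Rotation as Ro
from station import readout
s=readout.get_state();R=Ro.from_rotvec(s["tcp_rot"]).as_matrix();print(s["time_s"],s["position"].round(4),s["force"].round(2),s["grip_width"])
print(R.round(3))
for t in T: print((R.T@(np.r_[t,.10]-s["position"])).round(4))
E
python3 w.py; python3 - <<'E'
from h import *
im=eyes.get_image("scene");cv2.imwrite("pics/s1.png",cv2.resize(im[150:310,230:420],None,fx=3.5,fy=3.5))
im=eyes.get_image("wrist");cv2.imwrite("pics/w1.png",im);print(eyes.camera_params("wrist"))
E
```

```text
2.0 [0.5096 0.0499 0.1307] [-0.23 -0.14  0.69] -0.0002721481663379092
[[ 0.379 -0.001 -0.925]
 [ 0.925  0.     0.379]
 [-0.    -1.     0.001]]
[-0.0016  0.0307 -0.0009]
[-0.0095  0.0307 -0.0401]
[-0.0314  0.0307 -0.0736]
[-0.0643  0.0307 -0.0964]
[-0.1033  0.0307 -0.1053]
{'intrinsics': array([[371.64829954,   0.        , 318.44964161],
       [  0.        , 371.64829954, 236.55962545],
       [  0.        ,   0.        ,   1.        ]]), 'R': array([[ 0.38013149,  0.9249307 ,  0.00180556],
       [ 0.87833796, -0.36159303,  0.3126866 ],
       [ 0.28986631, -0.11727613, -0.94985464]]), 't': array([-0.23922311, -0.43500405,  0.12623415])}
```

View pics/s1.png

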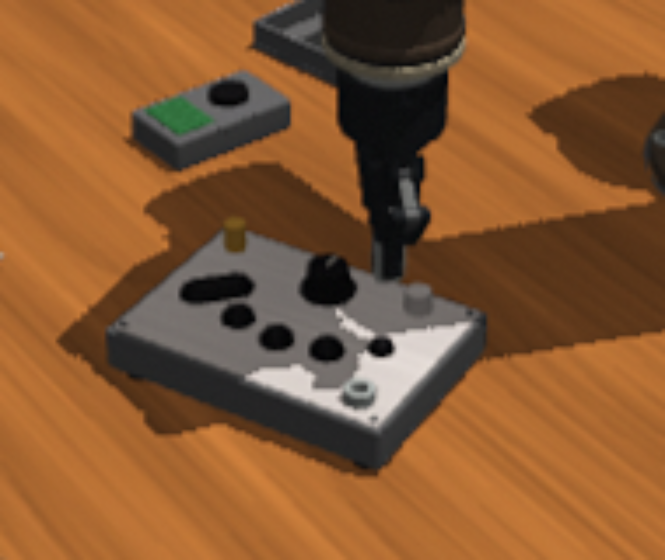

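View pics/w1.png

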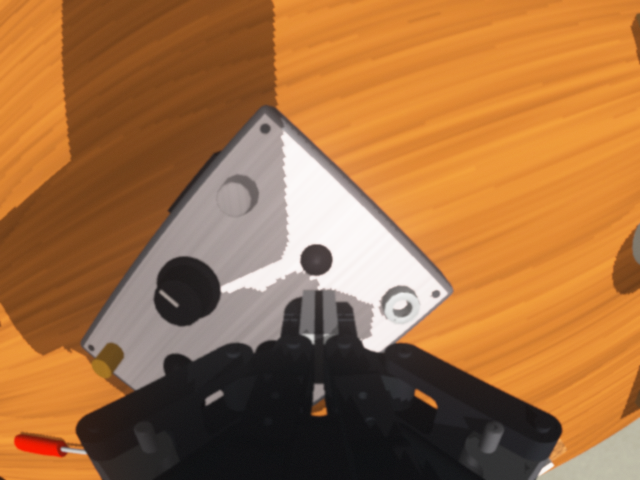

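```bash
python3 - <<'E'
from tgt import *
p=eyes.camera_params("wrist");K=p["intrinsics"]
def fr(u,v,z):
    d=np.array([u-K[0,2],v-K[1,2]]);r_=np.hypot(*d);th=r_/K[0,0]
    c=np.r_[d/r_*np.sin(th),np.cos(th)];d=p["R"].T@c;o=-p["R"].T@p["t"];return o+d*(z-o[2])/d[2]
print(fr(316,260,.053),T[0])
X=p["R"]@np.array([.5096,.0499,.1117])+p["t"]
th=np.arctan2(np.hypot(*X[:2]),X[2]);print(K[:2,2]+K[0,0]*th*X[:2]/np.hypot(*X[:2]))
E
```

```text
[0.51138018 0.04680641 0.053     ] [0.5097984  0.04803104]
[320.37312748 303.4594228 ]
```

The wrist view shows key 1 at (316,260). Cast onto the key-top plane it agrees with the top-camera fit to about 2 mm, and the shut fingertips at about (319,290) are nearly above it. I'm now lowering onto key 1.

Call:
{"op": "play_rows", "data": {"motion": [-0.002,0.03,-0.001,0,-0.002,0.045,-0.001,0,-0.002,0.05,-0.001,0,-0.002,0.052,-0.001,0,-0.002,0.052,-0.001,0,-0.002,0.052,-0.001,0]}}

```text
time_s: 2.7
position: [0.5106, 0.0468, 0.0793]
tcp_rot: [-1.37, -0.919, 0.917]
force: [-0.5, -0.1, -0.5]
grip_width: -0.0
```

```bash
python3 w.py
```

```text
2.7 [0.5106 0.0468 0.0793] [-0.49 -0.15 -0.55] -3.477301459183397e-05
[[ 0.38   0.001 -0.925]
 [ 0.925  0.     0.38 ]
 [ 0.001 -1.    -0.001]]
[ 0.0009 -0.0207  0.0012]
[-0.0069 -0.0207 -0.038 ]
[-0.0288 -0.0207 -0.0715]
[-0.0617 -0.0207 -0.0944]
[-0.1007 -0.0207 -0.1033]
```

Call:
{"op": "play_rows", "data": {"motion": [0,0.002,0,0,0,0.004,0,0,0,0.006,0,0,0,0.007,0,0,0,0.007,0,0,0,0.007,0,0]}}

```text
time_s: 3.3
position: [0.5102, 0.0467, 0.0713]
tcp_rot: [-1.369, -0.918, 0.917]
force: [2.0, -0.1, 3.5]
grip_width: -0.0001
```

```bash
python3 w.py; python3 - <<'E'
from h import *
im=eyes.get_image("scene");cv2.imwrite("pics/s2.png",cv2.resize(im[180:310,240:400],None,fx=4.5,fy=4.5))
E
```

```text
3.3 [0.5102 0.0467 0.0713] [ 1.95 -0.06  3.48] -7.485177062450628e-05
[[ 0.38   0.    -0.925]
 [ 0.925  0.     0.38 ]
 [ 0.    -1.    -0.   ]]
[ 0.0011 -0.0287  0.0009]
[-0.0067 -0.0287 -0.0384]
[-0.0286 -0.0286 -0.0718]
[-0.0615 -0.0286 -0.0947]
[-0.1005 -0.0286 -0.1036]
```

View pics/s2.png

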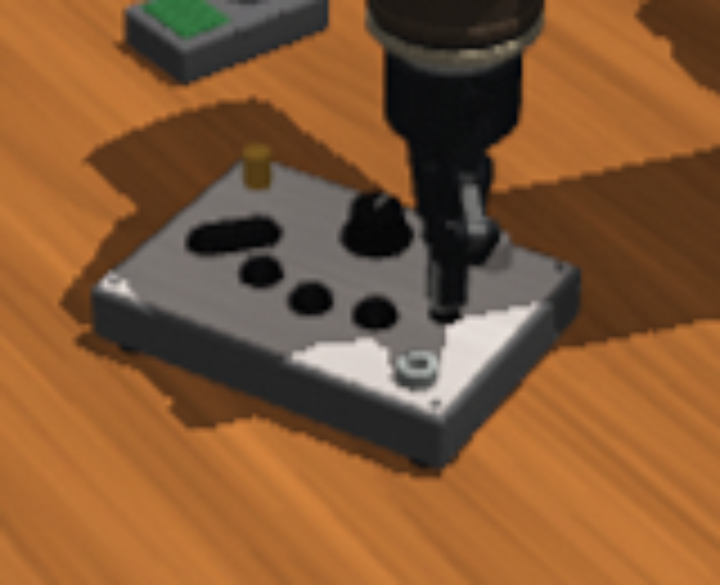

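Call:
{"op": "play_rows", "data": {"motion": [0,-0.01,0,0,0,-0.02,0,0,0,-0.022,0,0,-0.003,-0.022,-0.02,0,-0.006,-0.022,-0.039,0,-0.006,-0.022,-0.039,0,-0.006,-0.022,-0.039,0,-0.006,-0.012,-0.039,0,-0.006,-0.006,-0.039,0,-0.006,-0.003,-0.039,0,-0.006,0,-0.039,0,-0.006,0,-0.039,0,-0.006,0,-0.039,0]}}

```text
time_s: 4.65
position: [0.5436, 0.0264, 0.0713]
tcp_rot: [-1.369, -0.917, 0.918]
force: [-1.1, 0.3, 2.5]
grip_width: 0.0002
```

```bash
python3 w.py; python3 - <<'E'
from h import *
im=eyes.get_image("scene");cv2.imwrite("pics/s3.png",cv2.resize(im[180:310,240:400],None,fx=4.5,fy=4.5))
E
```

```text
4.65 [0.5436 0.0264 0.0713] [-1.06  0.33  2.51] 0.00019790824971694623
[[ 0.38  -0.    -0.925]
 [ 0.925  0.     0.38 ]
 [-0.    -1.     0.   ]]
[ 0.0071 -0.0287  0.0395]
[-0.0007 -0.0287  0.0003]
[-0.0226 -0.0287 -0.0332]
[-0.0554 -0.0287 -0.056 ]
[-0.0944 -0.0287 -0.065 ]
```

View pics/s3.png

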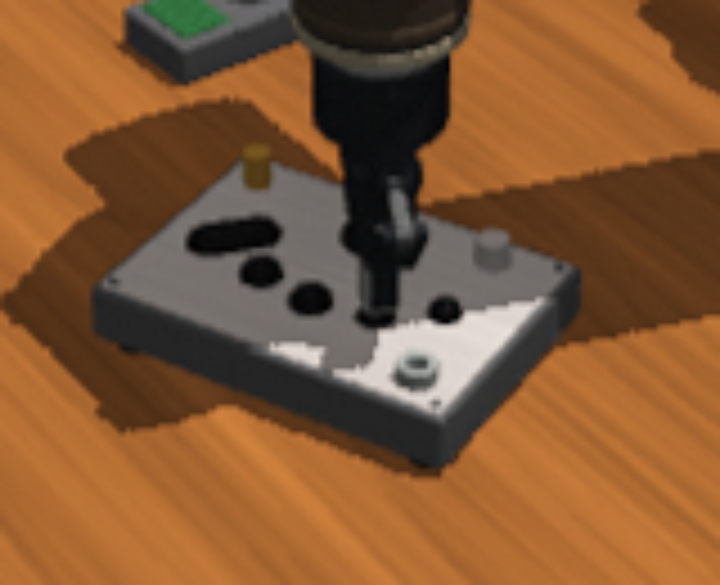

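Key 2 is down under the fingertips at (375,315), key 1 is back up at (445,308), and the panel has not moved. Next is key 3.

Call:
{"op": "play_rows", "data": {"motion": [0,-0.01,0,0,0,-0.02,0,0,0,-0.022,0,0,-0.011,-0.022,-0.017,0,-0.023,-0.022,-0.033,0,-0.023,-0.022,-0.033,0,-0.023,-0.022,-0.033,0,-0.023,-0.012,-0.033,0,-0.023,-0.006,-0.033,0,-0.023,-0.003,-0.033,0,-0.023,0,-0.033,0,-0.023,0,-0.033,0,-0.023,0,-0.033,0]}}

```text
time_s: 6.0
position: [0.5654, -0.0073, 0.0713]
tcp_rot: [-1.369, -0.917, 0.918]
force: [-1.6, -0.2, 3.0]
grip_width: 0.0001
```

```bash
python3 w.py
```

```text
6.0 [ 0.5654 -0.0073  0.0713] [-1.57 -0.24  3.01] 0.00013019282529934132
[[ 0.38  -0.    -0.925]
 [ 0.925  0.     0.38 ]
 [-0.    -1.     0.   ]]
[ 0.0301 -0.0287  0.0725]
[ 0.0223 -0.0287  0.0333]
[ 0.0004 -0.0287 -0.0002]
[-0.0325 -0.0287 -0.023 ]
[-0.0715 -0.0287 -0.0319]
```

Call:
{"op": "play_rows", "data": {"motion": [0,-0.01,0,0,0,-0.02,0,0,0,-0.022,0,0,-0.016,-0.022,-0.012,0,-0.0325,-0.022,-0.023,0,-0.0325,-0.022,-0.023,0,-0.0325,-0.022,-0.023,0,-0.0325,-0.012,-0.023,0,-0.0325,-0.006,-0.023,0,-0.0325,-0.003,-0.023,0,-0.0325,0,-0.023,0,-0.0325,0,-0.023,0,-0.0325,0,-0.023,0]}}

```text
time_s: 7.3
position: [0.5744, -0.0462, 0.0713]
tcp_rot: [-1.369, -0.917, 0.918]
force: [-0.6, 0.3, 2.6]
grip_width: 0.0001
```

```bash
python3 w.py; python3 - <<'E'
from h import *
im=eyes.get_image("scene");cv2.imwrite("pics/s4.png",cv2.resize(im[180:310,240:400],None,fx=4.5,fy=4.5))
E
```

```text
7.3 [ 0.5744 -0.0462  0.0713] [-0.55  0.27  2.64] 5.101381833698367e-05
[[ 0.38  -0.    -0.925]
 [ 0.925  0.     0.38 ]
 [-0.    -1.     0.   ]]
[ 0.0626 -0.0287  0.0956]
[ 0.0548 -0.0287  0.0563]
[ 0.0329 -0.0287  0.0229]
[ 0.     -0.0287  0.    ]
[-0.039  -0.0287 -0.0089]
```

View pics/s4.png

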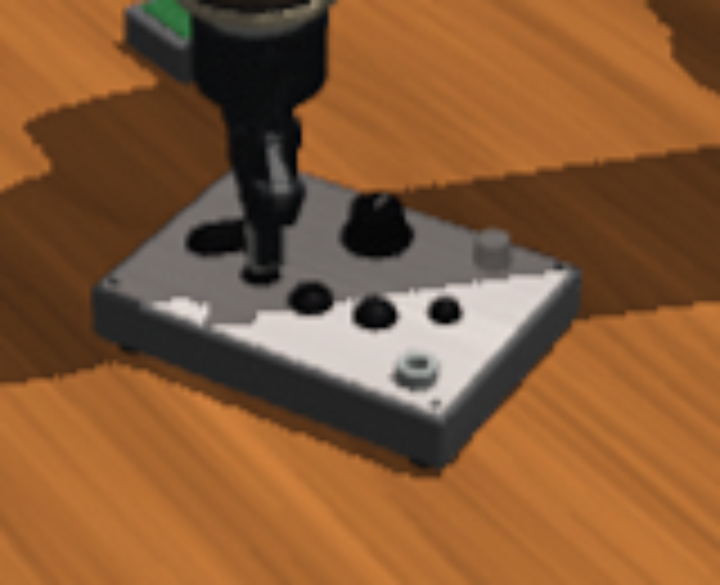

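Key 4 is down under the fingertips at (260,272). Keys 1–3 are up, and the panel is still in place. The bar key is next.

Call:
{"op": "play_rows", "data": {"motion": [0,-0.01,0,0,0,-0.02,0,0,0,-0.022,0,0,-0.02,-0.022,-0.005,0,-0.039,-0.022,-0.009,0,-0.039,-0.022,-0.009,0,-0.039,-0.022,-0.009,0,-0.039,-0.012,-0.009,0,-0.039,-0.006,-0.009,0,-0.039,-0.003,-0.009,0,-0.039,0,-0.009,0,-0.039,0,-0.009,0,-0.039,0,-0.009,0,-0.039,0,-0.009,0,-0.039,0,-0.009,0]}}

```text
time_s: 8.85
position: [0.568, -0.0858, 0.0715]
tcp_rot: [-1.369, -0.918, 0.917]
force: [-0.4, 1.6, 2.1]
grip_width: 0.0001
```

```bash
python3 w.py; python3 - <<'E'
from h import *
im=eyes.get_image("scene");cv2.imwrite("pics/s5.png",cv2.resize(im[180:310,240:400],None,fx=4.5,fy=4.5))
im=eyes.get_image("top");cv2.imwrite("pics/t5.png",cv2.resize(im[170:310,240:410],None,fx=4.2,fy=4.2))
im=eyes.get_image("wrist");cv2.imwrite("pics/w5.png",im)
E
```

```text
8.85 [ 0.568  -0.0858  0.0715] [-0.44  1.57  2.07] 9.61679603279316e-05
[[ 0.38   0.    -0.925]
 [ 0.925 -0.     0.38 ]
 [ 0.    -1.    -0.   ]]
[ 0.1017 -0.0285  0.1047]
[ 0.0939 -0.0285  0.0655]
[ 0.072  -0.0285  0.032 ]
[ 0.0391 -0.0285  0.0092]
[ 0.0002 -0.0285  0.0003]
```

View pics/s5.png

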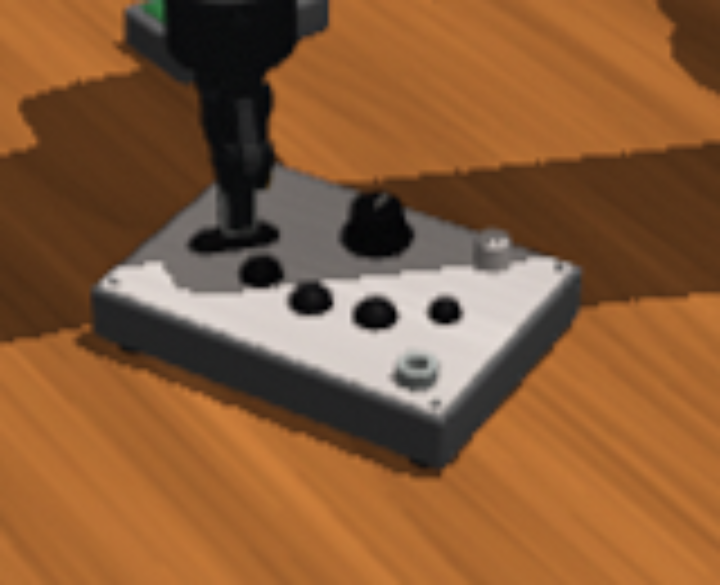

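View pics/w5.png

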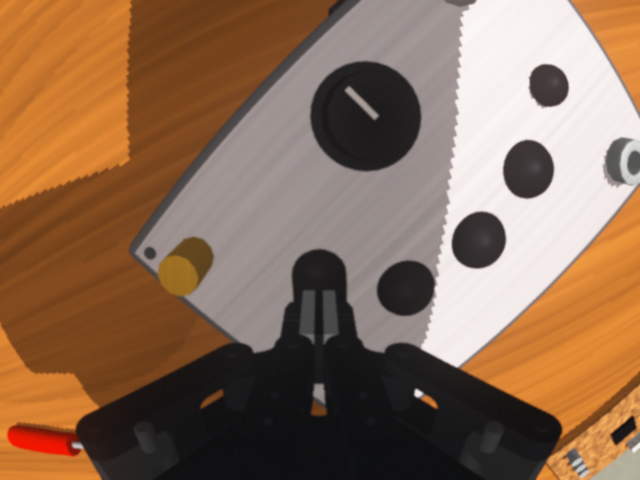

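```bash
python3 - <<'E'
from station import workorder,readout
s=readout.get_state();print(s["time_s"],s["position"],s["force"]);print(workorder.job_done())
E
```

```text
9.0 [ 0.56806121 -0.08580675  0.07143156] [-0.82319879  1.50810799  2.57192017]
the job is handed in; nothing more can be done
None
```

I pressed keys 1 to 5 in order with the shut fingertips, about 4–5 mm each, lifting clear between keys. I handed the job in at 9.0 s with the bar key still held down.

- **Press depth:** I had no direct reading of the keys. The fingertips reached about 52 mm above the bench against 57 mm key tops. The upward force was 2.1–3.5 N on every key, which is in line with the 0.6 N/mm springs. I also saw up to 2 N sideways on individual presses.
- **Final pictures:** the scene and wrist views show the bar down under the fingertips and the other four keys up. The panel, dial and the loose cap, spacer and collar look unmoved. I judged that by eye and did not measure it.
- **Position check:** on key 1, the wrist-camera and top-camera positions differed by about 2 mm, within the calibration. I did not repeat that comparison on the other keys. None of the checks failed.

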